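Seat a keyed tube block in a dry-block heater and start it

ROBOT

A 7-joint arm with a two-finger parallel gripper is mounted at the origin on the work surface. World frame = base frame: x ahead of the robot, y to its left, z up, the work surface at z = 0. Lengths are in m, angles in rad, forces in N, time in s.
With the tool pointing down it reaches from about 0.425 to 0.925 m from the base axis. Payload 6.8 kg.
Tool frame: the origin (TCP) lies midway between the tips of the shut fingers; the grasp point (between the pads) lies 19 mm behind it; x points along the fingers, y is the direction in which the jaws open and shut, and the axes are right-handed (so a half turn about x gives the same grasp; the last joint's range is limited). The gripper opens to 85 mm and grips with 20 to 120 N. Pads are 22 mm wide; open, the fingers measure 114 mm over their backs; the gripper's body (76 mm by 85 mm) begins 54 mm behind the grasp point. The pads swing forward as they close: fully open they stand 13 mm farther back than shut.
Start: joints at [1.154, 0.477, 0.022, 1.555, -0.011, 1.109, -0.083], TCP at [0.205, -0.643, 0.211] pointing down, gripper open.
Joint ranges: [-2.96, 2.96], [-0.34, 2.1], [-1.41, 1.46], [0.24, 2.44], [-1.37, 4.51], [0.17, 1.92], [-2.96, 2.96]. Speed limits (rad/s): [2.39, 2.39, 3.14, 3.14, 3.14, 3.14, 3.14].

INTERFACE

Orientations are given as a rotation vector (axis times angle).
In Python, from bench import r, viewer, nets gives the robot as it stands.
- The arm moves only by the shell command python3 -m pendant 'ROWS' [FORCE]. ROWS is JSON, one flat list of numbers, 5 for each row, row after row: the finger opening in mm, from 0 to 85.4, then the shift along the tool's x, y, z in mm, then the turn about the tool's x in rad. A call has 1 to 20 rows; each row shifts and turns the commanded pose from where the row before left it, along the tool's axes as they then stand; what a row does not reach is not made up. A row lasts 1/8 s, in which the tool goes at most 62.5 mm and 10.7 degrees, less where a joint would pass 70% of its speed; a pose out of reach is approached as far as the arm can. A call with a gripper value outside its range is refused whole. The fingers move at their own pace and stop on an object; FORCE is the grip in N (left out, the last holds). Time passes only in rows, so rows that do not move let the fingers close. It gives the time, the measured TCP pose, the force and the opening at its end, in the units of the state.
- r.get_obs(): the state, without advancing time (a new reading comes with each control period).
- viewer.grab_frame(name): name is "side" or "top"; returns (picture, depth): 384x512x3 uint8, red, green, blue; 384x512 float32, m along the optical axis (not along the pixel's ray), 0 where there is no reading.
- viewer.calibration(name): a dict with "mtx" (3x3 intrinsics, pixels), "world_to_cam" (4x4, takes a point from world to camera coordinates). Camera axes: x right, y up, looking along -z (the intrinsics and any distortion apply to the point x, -y, -z); pixel columns grow to the right and rows downward; lengths in m; the calibration is good to about 2 mm. A picture is of the moment at which its call begins. calibration takes no time and is no camera call.
- r.hand_in(): hands the job in, once; it reports no verdict.
Trained networks look in the newest picture that a camera, given by its name, has taken for a name from the list of things; names that differ only in an ending like _2 or _b are one class to them, and where a whole thing is asked for, a point or a joint stands for the part that bears it (a point fixed in the world has none). Each returns a list of dicts, best first, with "score" (0 to 1); they miss things now and then, are a little off and sometimes report something else, mostly with a low value. They report only what shows in the picture. A call takes as long as a camera call. They do not tell look-alikes from the thing itself.
- nets.look_for(name, camera): "location" ([x, y, z] in m, in world coordinates, good to about 4 mm: the middle of the surface that is visible of it).
- nets.silhouettes(name, camera): "mask" (384x512 bool, what is visible of it).
The state is a dict: "clock": time; "joints": joint angles; "qvel": joint speeds; "tau": joint torques, N m; "tcp_pos": TCP position; "orientation": TCP orientation; "contact_force": force on the tool from outside, world axes, zero at the start; "moment": the same for the moment, N m; "grip_width": finger opening in m.
Only numpy, scipy, OpenCV 4.12 (cv2) and the standard library are available. Lean on these libraries where they do the work, as an engineer would, in place of code of your own. Each camera call takes 0.05 s, during which the arm holds its last target. There are 200 camera calls.

TASK

Put the aluminium tube block, upright and with its key rib towards the key slot, into the well of the white dry-block heater and shuffle it by feel until it drops fully home; be gentle, never pressing or knocking it against the heater with more than about 40 N. Once it is home, press the green start button all the way in and let it come back out. Leave the bottle, the jar and the tip box where they stand.

Things in the scene. Friction and masses are not known exactly. Their poses are not given: they have to be found in the camera images.
- heater: white dry-block heater, fixed, 210 (its x) x 170 (y) x 90 high; origin at the centre of its underside on the bench; x points from the front panel with the start button towards the well, z up
- well_mouth (a point): NOMINAL centre of the well at deck level, 30 mm behind (+x) the heater's centre, 90 mm up; axes as the heater's. The real well is a metal insert floating in the deck: its centre (axis of a seated block) lies up to 7.5 mm off this point along x and again along y; the offset is not measured and differs each time. It is never turned, and stays put under pushes below 100 N
- pocket (a point): NOMINAL centre of the floor of the well's loose upper pocket (same unknown offset), 82 mm above the bench. Pocket 8 mm deep, upright walls 32 mm to -x, 37 to +x, 28 to each side of the well's centre: 10 mm of play round a centred block. It is wider than the recess in its floor, so a block lowered here usually lands on the flat floor first
- recess (a point): NOMINAL centre of the recess floor (same unknown offset), 72 mm above the bench, 10 mm below the pocket floor. The recess has the block's own outline with 1.6 mm play on each face: 47.2 (x) x 39.2 (y) mm, plus a key slot 11.2 mm wide on +x reaching 28.6 mm from the well's centre. Square edges, no lead-in
- block_center (a point): centre, half-way up, of the loose aluminium tube block: upright prism 44 (x) x 36 (y) x 80 high, 0.2 to 0.34 kg, same outline all the way up. A key rib 8 mm wide with an orange mark stands 5 mm out of its +x face; x points to the rib, z up. Fully home this point is 112 mm above the bench and the lowest 18 mm are below the deck: grip it above that, across y
- start_top (a point): middle of the top face of the round green start button, 26 mm across, on the deck 82 mm in front (-x) of the heater's centre; pressed straight down
- start (a joint): travel of the start button in m: 0 out, 0.006 fully in (5 N); springs back
- amber: bystander: amber bottle, 60 mm across, 130 high; origin under its centre
- jar: bystander: white jar with red cap, 72 mm across, 100 high; origin under its centre
- tipbox: bystander: blue pipette-tip box, 80 x 115 x 60 high; origin under its centre
Things that resemble listed ones, but are neither listed nor needed, are in the scene too. There is more than one size of the part that bears block_center; the job needs the larger.

How it is judged:
On the way, in this order (a step that is already met when the one before it is completed fails the run):
1. the block stands fully home in the heater's well (z of block_center in the frame of heater between 0.105 and 0.1145 m and horizontal distance between block_center and well_mouth below 0.0155 m and angle between block_center's own z axis and vertical below 0.05 rad and angle between the x axis of block_center and the x axis of heater, either way round below 0.15 rad), for 0.2 s.
2. with the block home, the start button is pressed all the way in (all of step 1 and value of joint start above 0.0048 m), for 0.05 s.
At the end, for the whole second after the job is handed in: The block stands at rest and released, fully home in the well: its centre within 2.5 mm of the seated height, within 15.5 mm of the nominal well centre in plan, tilted less than 0.05 rad, in line with the heater within 0.15 rad; the start button is out again (less than 2 mm in) (all of step 1 and linear speed of block below 0.02 m/s and value of joint start below 0.002 m and contact force between the fingers and block below 0.1 N); the robot touches nothing.
It fails at once if the block is pressed or knocked against the heater with more than 40 N (contact force between block and heater above 40 N).
It fails at once if the amber bottle is shoved (30 mm) or tipped over (distance of amber from where it was at the start of the episode above 0.03 m or angle between amber's own z axis and vertical above 0.5 rad).
It fails at once if the white jar is shoved (30 mm) or tipped over (distance of jar from where it was at the start of the episode above 0.03 m or angle between jar's own z axis and vertical above 0.5 rad).
It fails at once if the tip box is shoved (30 mm) or tipped over (distance of tipbox from where it was at the start of the episode above 0.03 m or angle between tipbox's own z axis and vertical above 0.5 rad).
It also fails if it takes over 58 s, if anything falls off the work surface, if the arm or the gripper's body presses on something with over 40 N, if the wrist force passes 120 N, or if a joint passes its speed limit or range.

## Working session

There is one attempt and no reset: what is moved stays moved. The work goes in short steps, Python scripts to look and compute and a shell command to move; the robot and the scene stay as the last step left them, time stands still between calls to the robot, and variables do not carry over. Pictures are saved under pics/ and viewed, about 8 in all and at most 12, crops included, and the job is handed in when it is done.

```bash
ls; mkdir -p pics; cat > h.py <<'E'
import numpy as np, cv2
from scipy.spatial.transform import Rotation as R
from bench import r, viewer, nets
def cloud(cam):
    im,d=viewer.grab_frame(cam); c=viewer.calibration(cam); K=np.array(c["mtx"]); T=np.array(c["world_to_cam"])
    v,u=np.indices(d.shape); 
    P=np.stack([(u-K[0,2])/K[0,0]*d,-(v-K[1,2])/K[1,1]*d,-d],-1)
    W=(P-T[:3,3])@T[:3,:3]; W[d==0]=np.nan
    return im,d,W
def save(n,im): cv2.imwrite("pics/"+n,im[...,::-1])
E
python3 - <<'E'
from h import *
ims=[]
for cam in("top","side"):
    im,d,W=cloud(cam); ims.append(im); np.savez("/tmp/%s.npz"%cam,im=im,W=W)
    c=viewer.calibration(cam); print(cam,{k:np.round(v,3).tolist() for k,v in c.items()})
    for n in("heater","block_center","start_top","amber","jar","tipbox"):
        print(n,[(np.round(x["location"],3).tolist(),round(x["score"],2)) for x in nets.look_for(n,cam)][:4])
    save(cam+"0.png",im)
o=r.get_obs();print({k:np.round(v,3).tolist() for k,v in o.items()}); print(R.from_rotvec(o["orientation"]).as_matrix().round(3))
E
```

```text
pics
top {'mtx': [[402.805, 0.0, 247.722], [0.0, 402.805, 189.084], [0.0, 0.0, 1.0]], 'world_to_cam': [[-0.009, -1.0, -0.007, 0.169], [0.981, -0.01, 0.193, -0.573], [-0.193, -0.005, 0.981, -0.99], [0.0, 0.0, 0.0, 1.0]]}
heater []
block_center [([0.562, 0.228, 0.083], 0.67), ([0.468, 0.223, 0.065], 0.5)]
start_top [([0.483, -0.19, 0.111], 0.58)]
amber [([0.753, 0.156, 0.087], 0.7), ([0.558, -0.184, 0.086], 0.45), ([0.559, 0.227, 0.081], 0.18)]
jar [([0.675, 0.389, 0.1], 0.75)]
tipbox [([0.41, 0.462, 0.059], 0.82)]
side {'mtx': [[490.556, 0.0, 253.159], [0.0, 490.556, 186.522], [0.0, 0.0, 1.0]], 'world_to_cam': [[-0.744, -0.668, 0.018, 0.529], [0.397, -0.42, 0.816, -0.245], [-0.538, 0.615, 0.577, -1.109], [0.0, 0.0, 0.0, 1.0]]}
heater [([0.539, -0.14, 0.086], 0.92)]
block_center [([0.557, 0.239, 0.056], 0.86), ([0.467, 0.235, 0.038], 0.64)]
start_top [([0.477, -0.186, 0.11], 0.47)]
amber [([0.756, 0.17, 0.069], 0.93), ([0.474, -0.186, 0.113], 0.26)]
jar [([0.662, 0.413, 0.071], 0.65)]
tipbox [([0.394, 0.479, 0.061], 0.93)]
{'clock': 0.7, 'joints': [1.154, 0.477, 0.022, 1.555, -0.011, 1.109, -0.083], 'qvel': [-0.002, 0.001, 0.001, -0.002, 0.002, 0.001, -0.0], 'tau': [0.001, -59.616, 1.606, -28.149, 0.012, 0.002, -0.0], 'tcp_pos': [0.205, -0.643, 0.211], 'orientation': [2.055, 0.32, -2.055], 'contact_force': [0.385, 0.426, 0.298], 'moment': [-0.031, -0.016, -0.024], 'grip_width': 0.086}
[[ 0.     0.304 -0.953]
 [-0.    -0.953 -0.304]
 [-1.     0.     0.   ]]
```

View pics/top0.png

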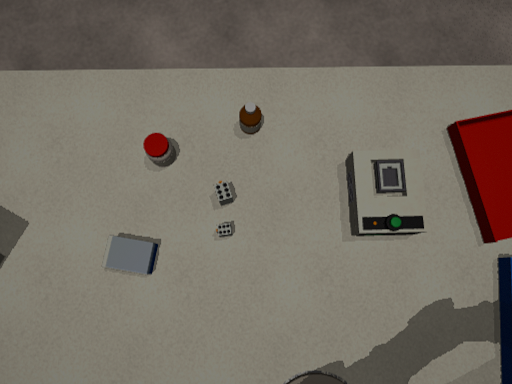

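View pics/side0.png

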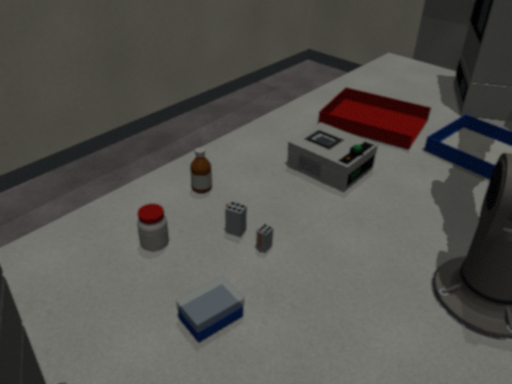

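```bash
python3 - <<'E'
from h import *
z=np.load("/tmp/top.npz");im,W=z["im"],z["W"]
zs=np.load("/tmp/side.npz");ims,Ws=zs["im"],zs["W"]
def rect(p):
    (c,s,a)=cv2.minAreaRect((p*1000).astype(np.float32)); return np.round(c,1),np.round(s,1),round(a,1)
for nm,A in(("top",W),("side",Ws)):
    def sel(lo,hi,x0,x1,y0,y1): return (A[...,2]>lo)&(A[...,2]<hi)&(A[...,0]>x0)&(A[...,0]<x1)&(A[...,1]>y0)&(A[...,1]<y1)
    m=sel(.07,.095,.52,.62,.18,.29);print(nm,"block",m.sum(),rect(A[m][:,:2]),np.nanmedian(A[m][:,2]),A[m].mean(0).round(4))
    m=sel(.035,.095,.42,.51,.18,.29);print("small",m.sum(),rect(A[m][:,:2]),np.nanmax(A[m][:,2]))
    m=sel(.082,.1,.4,.75,-.35,-.0);print("heater",m.sum(),rect(A[m][:,:2]),np.nanmedian(A[m][:,2]))
    I=im if nm=="top" else ims
    hsv=cv2.cvtColor(I,cv2.COLOR_RGB2HSV)
    m=(hsv[...,0]>45)&(hsv[...,0]<80)&(hsv[...,1]>120)&(hsv[...,2]>50);
    p=A[m];p=p[p[:,2]>.08];print("green",m.sum(),np.median(p,0).round(4),p.max(0).round(3))
a=cv2.resize(im[170:245,205:255],None,fx=8,fy=8,interpolation=cv2.INTER_CUBIC)
b=cv2.resize(ims[190:260,215:285],None,fx=8,fy=8,interpolation=cv2.INTER_CUBIC)[:560]
o=np.zeros((600,800,3),np.uint8); o[:600,:400]=a; o[:560,400:]=b[:,:400]; 
save("crop1.png",np.clip(o*1.5,0,255).astype(np.uint8))
E
```

```text
top block 257 (array([567.7, 228.9]), array([49.1, 35.8]), 16.8) 0.08126840648594298 [0.5653 0.2281 0.081 ]
small 168 (array([470.3, 228.1]), array([28.1, 37.9]), 8.3) 0.06886608400103277
heater 4776 (array([ 562.1, -190.4]), array([211.1, 171.8]), 0.8) 0.09072617020377939
green 86 [ 0.4798 -0.1918  0.1125] [ 0.493 -0.18   0.116]
side block 231 (array([568.6, 229.2]), array([50.2, 40.8]), 17.8) 0.0796606887153183 [0.5651 0.2311 0.0787]
small 248 (array([471.3, 228. ]), array([29.9, 41.6]), 6.8) 0.06724383707210356
heater 1923 (array([ 562.8, -191.7]), array([215.7, 180.2]), 0.6) 0.08966812001780913
green 19 [ 0.4774 -0.1874  0.1113] [ 0.487 -0.18   0.115]
```

View pics/crop1.png

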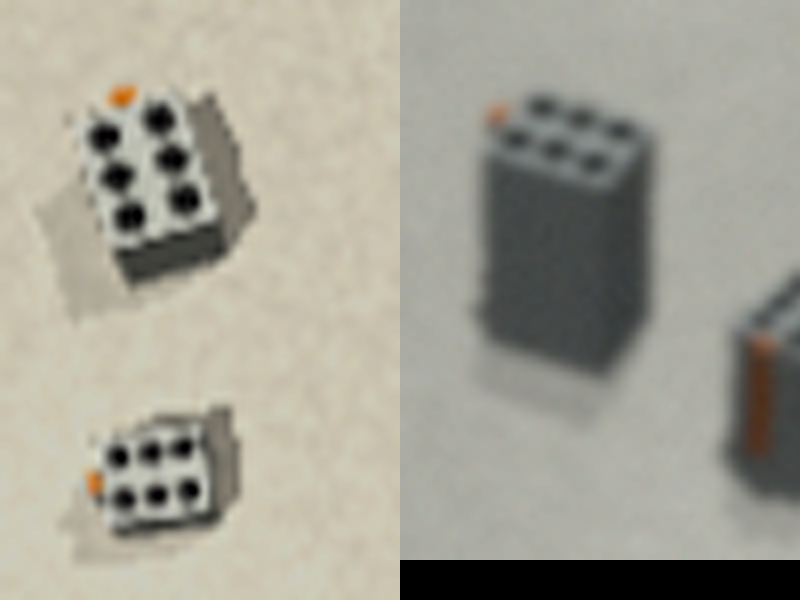

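```bash
python3 -m pendant '[85,0,-14.2,-35.5,0.0016,85,0,-14.2,-35.5,0.0016,85,0,-14.2,-35.5,0.0016,85,0,-14.2,-35.5,0.0016,85,0,-14.2,-35.5,0.0016,85,0,-14.2,-35.5,0.0016,85,0,-14.2,-35.5,0.0016,85,0,-14.2,-35.5,0.0016,85,0,-14.2,-35.5,0.0016,85,0,-14.2,-35.5,0.0016]'
cat >> h.py <<'E'
def go(x,y,z=None,yaw=None):
    """print the tool-frame shift (mm) from the measured TCP to a world point"""
    o=r.get_obs(); M=R.from_rotvec(o["orientation"]).as_matrix(); p=o["tcp_pos"]
    t=np.array([x,y,p[2] if z is None else z])
    s=np.arctan2(M[1,1],M[0,1])+np.pi/2   # tool y = -world y at yaw 0
    print("t",round(o["clock"],2),"tcp",(p*1000).round(1) if hasattr(p,'round') else p,"yaw",round(s,4),"tilt",M[:2,0].round(4),"shift",(M.T@(t-p)*1000).round(1),"turn",None if yaw is None else round(s-yaw,4),"F",np.round(o["contact_force"],1),"w",round(o["grip_width"],4))
E
python3 - <<'E'
from h import *
go(.5653,.2285,.21,.30)
z=np.load("/tmp/top.npz");im,W=z["im"],z["W"]
for y in range(-0,1): pass
# heights over the well area, image rows/cols
print((W[158:196:1,372:410:2,2]*1000).round(0).astype(int))
c=np.clip(cv2.resize(im[150:240,345:435],None,fx=6.5,fy=6.5,interpolation=cv2.INTER_CUBIC)*1.5,0,255).astype(np.uint8); save("well.png",c)
E
```

```text
clock: 1.95
tcp_pos: [0.5029, -0.4013, 0.2107]
orientation: [2.064, 0.304, -2.064]
contact_force: [1.5, -0.5, -1.0]
grip_width: 0.0851
t 1.95 tcp [ 502.9 -401.3  210.7] yaw 0.2926 tilt [ 0.0002 -0.0002] shift [ 5.000e-01 -5.850e+02 -2.414e+02] turn -0.0074 F [ 1.5 -0.5 -1. ] w 0.0851
[[                  91                   87                   90
                    95                   93                   89
                    88                   92                   89
                    93                   91                   88
                    87                   91                   89
                    93                   93                   91
                    88]
 [                  93                   91                   92
                    88                   91                   92
                    91                   88                   92
                    90                   94                   88
                    89                   86                   88
                    89                   91                   89
           
[... 14277 characters left out ...]
    54
                    57                   59                   61
                    61 -9223372036854775808                   61
                    65                   77                   88
                    88]
 [                  92                   60                   59
                    57                   59                   57
                    58                   60                   59
                    57                   57                   57
                    57                   61                   59
                    63                   74                   86
                    91]]<stdin>:6: RuntimeWarning: invalid value encountered in cast
```

View pics/well.png

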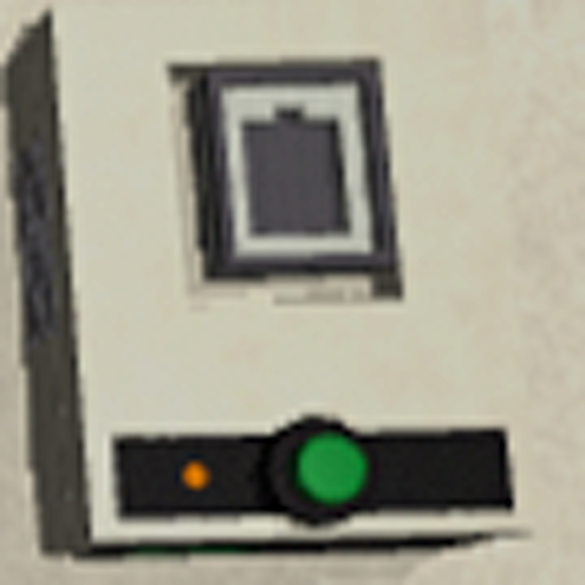

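```bash
python3 -m pendant '[85,0,-39,-16,0,85,0,-39,-16,0,85,0,-39,-16,0,85,0,-39,-16,0,85,0,-39,-16,0,85,0,-39,-16,0,85,0,-39,-16,0,85,0,-39,-16,0,85,0,-39,-16,0,85,0,-39,-16,0,85,0,-39,-16,0,85,0,-39,-16,0,85,0,-39,-16,0,85,0,-39,-16,0,85,0,-39,-17,-0.0074]'
cat >> h.py <<'E'
def pix2plane(uv,z,cam="top"):
    c=viewer.calibration(cam); K=np.array(c["mtx"]); T=np.array(c["world_to_cam"]); uv=np.atleast_2d(uv).astype(float)
    D=np.c_[(uv[:,0]-K[0,2])/K[0,0],-(uv[:,1]-K[1,2])/K[1,1],-np.ones(len(uv))]@T[:3,:3]
    C=-T[:3,:3].T@T[:3,3]; return C+D*((z-C[2])/D[:,2])[:,None]
E
python3 - <<'E'
from h import *
go(.5653,.2285,.21,.30)
z=np.load("/tmp/top.npz");im,W=z["im"],z["W"]
g=cv2.cvtColor(im,cv2.COLOR_RGB2GRAY)
k=4
sub=cv2.resize(g[150:215,365:420],None,fx=k,fy=k,interpolation=cv2.INTER_CUBIC)
th=(int(g[176,390])+int(g[176,381]))/2; print("dark,frame",g[176,390],g[176,380:400],th)
def edges(px): return (px[:,0]+.5)/k-.5+365,(px[:,1]+.5)/k-.5+150
th=(np.percentile(g[170:185,386:395],50)+np.percentile(g[164:192,378:402],95))/2; print(th)
lab=cv2.connectedComponents((sub<th).astype(np.uint8))[1]; L=lab[int((178-150)*k),int((390-365)*k)]
c=max(cv2.findContours((lab==L).astype(np.uint8),cv2.RETR_EXTERNAL,cv2.CHAIN_APPROX_NONE)[0],key=cv2.contourArea)[:,0]
u,v=edges(c); p=pix2plane(np.c_[u,v],.082)[:,:2]*1000
print("recess rect",cv2.minAreaRect(p.astype(np.float32)),len(c))
a=-.012; q=(p-[592,-190])@np.array([[np.cos(a),np.sin(a)],[-np.sin(a),np.cos(a)]]).T  # rotate by -yaw
q=(p-[592,-190])@np.array([[np.cos(.012),-np.sin(.012)],[np.sin(.012),np.cos(.012)]])
for n,s in (("-x",q[(abs(q[:,1])<12)&(q[:,0]<0)][:,0]),("+y",q[(abs(q[:,0])<12)&(q[:,1]>0)][:,1]),("-y",q[(abs(q[:,0])<12)&(q[:,1]<0)][:,1]),("+x",q[(q[:,0]>10)&(abs(abs(q[:,1])-13)<4)][:,0]),("slot",q[(q[:,0]>10)&(abs(q[:,1])<4)][:,0])): print(n,np.median(s).round(1) if len(s) else None,len(s))
m=(W[...,2]>.086)&(abs(W[...,0]-.562)<.12)&(abs(W[...,1]+.19)<.1)&(W[...,2]<.1)
vv,uu=np.where(m); print("deck",cv2.minAreaRect((pix2plane(np.c_[uu,vv],.09)[:,:2]*1000).astype(np.float32)))
hsv=cv2.cvtColor(im,cv2.COLOR_RGB2HSV)
m=(W[...,2]>.07)&(W[...,2]<.095)&(abs(W[...,0]-.565)<.05)&(abs(W[...,1]-.23)<.05)
vv,uu=np.where(m); print("block",cv2.minAreaRect((pix2plane(np.c_[uu,vv],.08)[:,:2]*1000).astype(np.float32)))
E
```

```text
clock: 3.82
tcp_pos: [0.564, 0.2288, 0.2107]
orientation: [2.06, 0.311, -2.059]
contact_force: [0.6, -0.1, 0.2]
grip_width: 0.0853
t 3.83 tcp [564.  228.8 210.7] yaw 0.3001 tilt [ 0.0005 -0.0001] shift [ 0.7  0.7 -1.1] turn 0.0001 F [ 0.6 -0.1  0.2] w 0.0853
dark,frame 52 [101 125  99  60  49  48  52  51  52  51  52  51  52  50  51  45  35  27
 116 128] 88.5
89.5
recess rect ((600.3245239257812, -197.99371337890625), (51.781471252441406, 39.5957145690918), 0.3713042140007019) 264
-x -16.7 63
+y 11.2 37
-y -27.4 37
+x 24.9 46
slot 29.9 16
deck ((561.5924682617188, -189.89620971679688), (210.6936492919922, 171.86257934570312), 0.8138719201087952)
block ((567.3060302734375, 228.78738403320312), (50.67485427856445, 35.79189682006836), 16.77472686767578)
```

```bash
python3 -m pendant '[85,20,0.5,-1,0,85,25,0,0,0,85,25,0,0,0,85,25,0,0,0,85,25,0,0,0,85,25,0,0,0,85,20,0,0,0,85,10.5,0,0,0,85,0,0,0,0,30,0,0,0,0,30,0,0,0,0,30,0,0,0,0,30,0,0,0,0,30,0,0,0,0,30,0,0,0,0,30,0,0,0,0]' 60; python3 -c "
from h import *
go(.5651,.2281,.036,.3)"
```

```text
clock: 5.82
tcp_pos: [0.5656, 0.2275, 0.0359]
orientation: [2.061, 0.311, -2.059]
contact_force: [-0.6, -1.0, 7.1]
grip_width: 0.0349
t 5.83 tcp [565.6 227.5  35.9] yaw 0.2999 tilt [0.0013 0.0002] shift [-0.1 -0.7  0.3] turn -0.0001 F [-0.6 -1.   7.1] w 0.0349
```

```bash
python3 -m pendant '[30,-10,0,0,0,30,-20,0,0,0,30,-25,0,0,0,30,-25,0,0,0,30,-20,0,0,0,30,-10,0,0,0,30,0,0,0,0]'; python3 -m pendant '[30,0,20,4.6,0,30,0,36,8.2,0,30,0,36,8.2,0,30,0,36,8.2,0,30,0,36,8.2,0,30,0,36,8.2,0,30,0,36,8.2,0,30,0,36,8.2,0,30,0,36,8.2,0,30,0,36,8.2,0,30,0,36,8.2,0,30,0,36,8.2,0,30,0,0,0,0.072,30,0,0,0,0.072,30,0,0,0,0.072,30,0,0,0,0.072,30,0,0,0,0,30,0,0,0,0]'
python3 - <<'E'
from h import *
go(.598,-.1978,None,.012)
for cam in("top","side"):
    im,d,W=cloud(cam); np.savez("/tmp/%s1.npz"%cam,im=im,W=W)
    n=nets.silhouettes("block_center",cam)
    for x in n[:3]:
        m=x["mask"];vv,uu=np.where(m);print(cam,round(x["score"],2),m.sum(),uu.min(),uu.max(),vv.min(),vv.max(),np.nanmedian(W[m],0).round(3))
    ims=im if cam=="top" else im
    o=r.get_obs()["tcp_pos"]; c=viewer.calibration(cam);T=np.array(c["world_to_cam"]);K=np.array(c["mtx"]);p=T[:3,:3]@o+T[:3,3];u,v=int(K[0,0]*p[0]/-p[2]+K[0,2]),int(-K[1,1]*p[1]/-p[2]+K[1,2])
    print(u,v); a=im[max(v-45,0):v+45,max(u-35,0):u+35]; a=np.clip(cv2.resize(a,(400,514),interpolation=cv2.INTER_CUBIC)*1.6,0,255).astype(np.uint8)
    both=a if cam=="top" else np.hstack([both,a])
save("held.png",both)
E
```

```text
clock: 6.7
tcp_pos: [0.5652, 0.2275, 0.1457]
orientation: [2.061, 0.312, -2.059]
contact_force: [-0.5, -0.1, -3.4]
grip_width: 0.0351
clock: 8.95
tcp_pos: [0.5966, -0.1988, 0.1444]
orientation: [2.214, 0.014, -2.216]
contact_force: [0.3, 0.6, -2.8]
grip_width: 0.0347
t 8.95 tcp [ 596.6 -198.8  144.4] yaw 0.0128 tilt [-0.0013 -0.    ] shift [-0.  -0.9 -1.5] turn 0.0008 F [ 0.3  0.6 -2.8] w 0.0347
top 0.82 289 387 414 170 184 [ 0.579 -0.19   0.158]
top 0.55 823 143 175 133 166 [0.674 0.391 0.099]
top 0.53 168 216 231 224 236 [0.469 0.225 0.063]
399 171
side 0.85 395 317 337 106 135 [ 0.583 -0.184  0.146]
side 0.69 379 257 273 224 251 [0.464 0.235 0.044]
326 121
```

View pics/held.png

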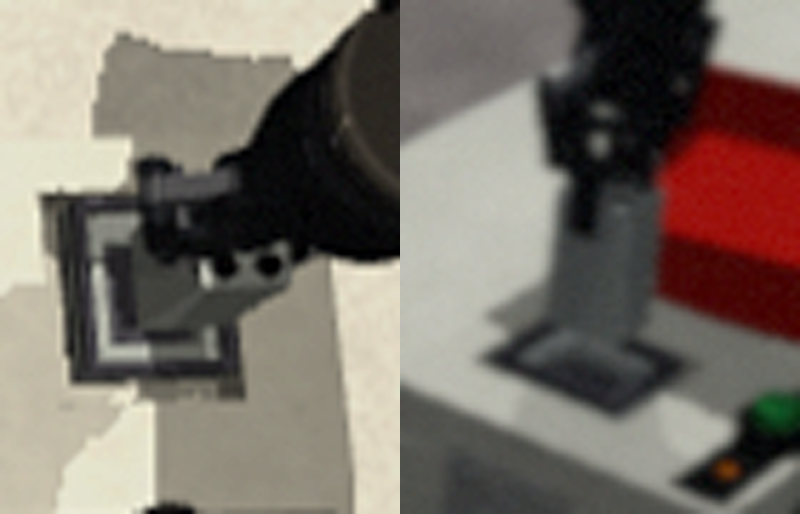

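```bash
python3 - <<'E'
from h import *
for cam in("top","side"):
    W=np.load("/tmp/%s1.npz"%cam)["W"]
    m=(W[...,2]>.115)&(W[...,2]<.185)&(abs(W[...,1]+.198)<.014)&(W[...,0]>.56)&(W[...,0]<.583)
    p=W[m]; A=np.c_[np.ones(len(p)),p[:,2]-.15,p[:,1]+.198]; print(cam,len(p),np.linalg.lstsq(A,p[:,0],rcond=None)[0].round(4), np.median(p,0).round(4),p.std(0).round(4))
    m=(W[...,2]>.115)&(W[...,2]<.185)&(abs(W[...,0]-.597)<.014)&(W[...,1]>-.195)&(W[...,1]<-.17)
    p=W[m]; A=np.c_[np.ones(len(p)),p[:,2]-.15,p[:,0]-.597]; print(cam,"+y",len(p),np.linalg.lstsq(A,p[:,1],rcond=None)[0].round(4) if len(p) else 0)
E
```

```text
top 76 [ 0.575   0.005  -0.0114] [ 0.575  -0.1979  0.1507] [0.0004 0.0079 0.0209]
top +y 59 [-0.178   0.0933  0.0654]
side 101 [ 0.5767 -0.0052 -0.0111] [ 0.5763 -0.1974  0.1485] [0.0016 0.0081 0.0204]
side +y 149 [-0.1795  0.0915  0.0191]
```

```bash
python3 - <<'E'
from h import *
for cam in("top","side"):
    W=np.load("/tmp/%s1.npz"%cam)["W"]
    for lo in np.arange(.11,.19,.01):
        m=(W[...,2]>lo)&(W[...,2]<lo+.01)&(abs(W[...,0]-.597)<.019)&(W[...,1]>-.2)&(W[...,1]<-.16)
        p=W[m]; print(cam,lo.round(2),len(p),np.percentile(p[:,1],[10,50,90]).round(4) if len(p) else "",np.median(p[:,0]).round(3) if len(p) else "")
E
```

```text
top 0.11 18 [-0.1812 -0.1804 -0.1799] 0.597
top 0.12 21 [-0.181  -0.1801 -0.1796] 0.595
top 0.13 14 [-0.1815 -0.1804 -0.1797] 0.59
top 0.14 9 [-0.1806 -0.1802 -0.1795] 0.588
top 0.15 7 [-0.1815 -0.1807 -0.1799] 0.582
top 0.16 5 [-0.1803 -0.18   -0.1767] 0.582
top 0.17 13 [-0.1801 -0.1776 -0.1693] 0.584
top 0.18 33 [-0.198  -0.1876 -0.1731] 0.584
side 0.11 34 [-0.1873 -0.1816 -0.1788] 0.594
side 0.12 35 [-0.1838 -0.1816 -0.178 ] 0.595
side 0.13 35 [-0.1858 -0.1815 -0.1782] 0.598
side 0.14 33 [-0.1865 -0.1817 -0.1795] 0.595
side 0.15 34 [-0.1837 -0.1808 -0.1778] 0.597
side 0.16 29 [-0.1825 -0.1798 -0.1751] 0.592
side 0.17 30 [-0.1828 -0.1762 -0.1687] 0.591
side 0.18 43 [-0.1924 -0.1778 -0.1691] 0.588
```

```bash
python3 -m pendant '[30,5,-0.5,-0.6,0,30,7,0,0,0,30,5,0,0,0,30,2,0,0,0,30,2,0,0,0,30,1,0,0,0,30,1,0,0,0,30,1,0,0,0,30,1,0,0,0,30,0,0,0,0]'; python3 -c "
from h import *
go(.5978,-.1983,.1179,.012)"
```

```text
clock: 10.4
tcp_pos: [0.598, -0.1975, 0.1199]
orientation: [2.215, 0.013, -2.215]
contact_force: [-0.2, -0.3, -2.7]
grip_width: 0.0352
t 10.4 tcp [ 598.  -197.5  119.9] yaw 0.0122 tilt [-0.  0.] shift [2.  0.8 0.2] turn 0.0002 F [-0.2 -0.3 -2.7] w 0.0352
```

```bash
python3 -m pendant '[30,1,0.5,0.5,0,30,1,0,0,0,30,0,0,0,0]'; python3 -m pendant '[30,1,0,0,0,30,0,0,0,0]';  python3 -m pendant '[30,1,0,0,0,30,0,0,0,0]'
```

```text
clock: 10.78
tcp_pos: [0.5974, -0.198, 0.1179]
orientation: [2.215, 0.013, -2.216]
contact_force: [0.1, 0.2, -3.1]
grip_width: 0.0346
clock: 11.02
tcp_pos: [0.5975, -0.198, 0.1169]
orientation: [2.215, 0.014, -2.215]
contact_force: [0.3, -0.2, -2.3]
grip_width: 0.0349
clock: 11.28
tcp_pos: [0.5974, -0.198, 0.1159]
orientation: [2.215, 0.013, -2.216]
contact_force: [-0.1, 0.2, -2.6]
grip_width: 0.0346
```

```bash
python3 -m pendant '[30,1,0,0,0,30,1,0,0,0,30,0,0,0,0]'; python3 -m pendant '[30,1,0,0,0,30,0,0,0,0]';  python3 -m pendant '[30,1,0,0,0,30,0,0,0,0]'
```

```text
clock: 11.65
tcp_pos: [0.5974, -0.198, 0.1139]
orientation: [2.215, 0.013, -2.216]
contact_force: [-0.0, -0.0, -3.6]
grip_width: 0.0351
clock: 11.9
tcp_pos: [0.5975, -0.198, 0.1129]
orientation: [2.215, 0.014, -2.215]
contact_force: [-0.1, 0.7, -2.2]
grip_width: 0.0351
clock: 12.15
tcp_pos: [0.5974, -0.198, 0.1119]
orientation: [2.215, 0.014, -2.216]
contact_force: [0.3, 0.4, -3.0]
grip_width: 0.0351
```

```bash
python3 -m pendant '[30,1,0,0,0,30,1,0,0,0,30,0.5,0,0,0,30,0,0,0,0]'; python3 -m pendant '[30,0.5,0,0,0,30,0,0,0,0]';  python3 -m pendant '[30,0.5,0,0,0,30,0,0,0,0]'; python3 -m pendant '[30,0.3,0,0,0,30,0,0,0,0]'
```

```text
clock: 12.65
tcp_pos: [0.5975, -0.198, 0.1095]
orientation: [2.215, 0.014, -2.215]
contact_force: [-0.2, 0.2, -2.9]
grip_width: 0.0347
clock: 12.9
tcp_pos: [0.5975, -0.198, 0.109]
orientation: [2.215, 0.013, -2.215]
contact_force: [1.3, 0.1, -2.4]
grip_width: 0.0348
clock: 13.15
tcp_pos: [0.5975, -0.198, 0.1085]
orientation: [2.215, 0.014, -2.215]
contact_force: [-0.2, -0.9, -2.4]
grip_width: 0.0347
clock: 13.4
tcp_pos: [0.5975, -0.198, 0.1082]
orientation: [2.215, 0.013, -2.215]
contact_force: [0.2, 0.4, -3.5]
grip_width: 0.0351
```

```bash
python3 -m pendant '[30,0.3,0,0,0,30,0,0,0,0]'; python3 -m pendant '[30,0.3,0,0,0,30,0,0,0,0]';  python3 -m pendant '[30,0.3,0,0,0,30,0,0,0,0]'
```

```text
clock: 13.65
tcp_pos: [0.5975, -0.198, 0.108]
orientation: [2.215, 0.013, -2.215]
contact_force: [1.0, 0.9, -2.7]
grip_width: 0.0349
clock: 13.9
tcp_pos: [0.5976, -0.198, 0.1079]
orientation: [2.216, 0.013, -2.215]
contact_force: [-0.9, 0.1, 0.4]
grip_width: 0.0347
clock: 14.15
tcp_pos: [0.5977, -0.1981, 0.1079]
orientation: [2.216, 0.013, -2.215]
contact_force: [-2.0, -0.2, 5.6]
grip_width: 0.035
```

```bash
python3 -m pendant '[30,-0.5,0,0,0,60,0,0,0,0,60,0,0,0,0,60,0,0,0,0,60,0,0,0,0]' && python3 -m pendant '[60,-10,0,0,0,60,-20,0,0,0,60,-25,0,0,0,60,-25,0,0,0,60,-20,0,0,0,60,0,0,0,0]'; python3 - <<'E'
from h import *
go(.480,-.1915,.2,.012)
for cam in("side","top"):
    im,d,W=cloud(cam)
    m=(W[...,2]>.142)&(W[...,2]<.16)&(abs(W[...,0]-.598)<.05)&(abs(W[...,1]+.198)<.045)
    p=W[m]; print(cam,m.sum(),(np.median(p,0)*1000).round(1),cv2.minAreaRect((p[:,:2]*1000).astype(np.float32)) if len(p) else "")
    print([(np.round(x["location"],4).tolist(),round(x["score"],2)) for x in nets.look_for("start_top",cam)])
    if cam=="side": save("home.png",cv2.resize(im[80:200,270:400],None,fx=5,fy=4.6,interpolation=cv2.INTER_CUBIC))
E
```

```text
clock: 14.78
tcp_pos: [0.5975, -0.198, 0.1078]
orientation: [2.215, 0.014, -2.215]
contact_force: [0.2, 0.7, -0.4]
grip_width: 0.0603
clock: 15.52
tcp_pos: [0.5991, -0.1984, 0.211]
orientation: [2.22, 0.012, -2.209]
contact_force: [1.2, 0.3, 0.2]
grip_width: 0.06
t 15.53 tcp [ 599.1 -198.4  211. ] yaw 0.012 tilt [ 0.0052 -0.0014] shift [ 10.4  -8.3 119. ] turn 0.0 F [1.2 0.3 0.2] w 0.06
side 138 [ 596.1 -193.2  151. ] ((600.1817626953125, -197.44119262695312), (38.31068420410156, 52.91035842895508), 87.01819610595703)
[([0.4783, -0.1882, 0.1141], 0.41)]
top 268 [ 593.  -194.6  152.5] ((596.6728515625, -197.17886352539062), (37.82637405395508, 42.812889099121094), 89.15042877197266)
[]
```

View pics/home.png

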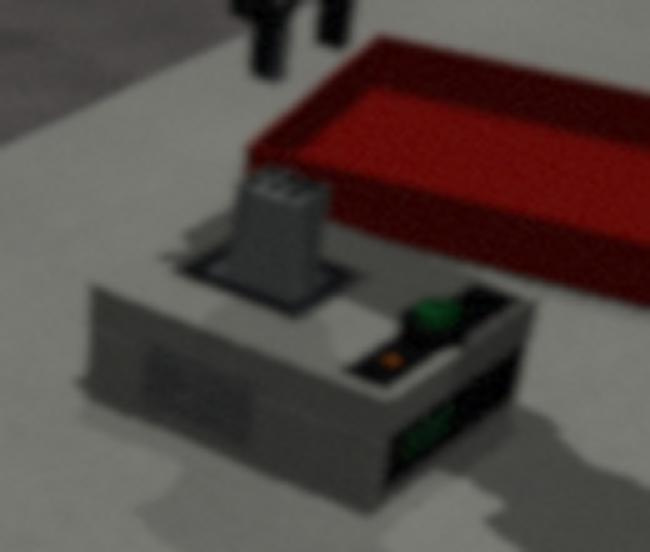

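```bash
python3 -m pendant '[60,0,0,0,0,0,0,-1,15,0,0,0,-1,20,0,0,0,-1,20,0,0,0,-1,20,0,0,0,-1,20,0,0,0,-1,15,0,0,0,-1,9,0,0,25,0,0,0,0,25,0,0,0,0,20,0,0,0,0,10,0,0,0,0,0,0,0,0]'; python3 -c "
from h import *
go(.4797,-.1914,.115,.012)"
```

```text
clock: 17.35
tcp_pos: [0.4782, -0.1923, 0.1274]
orientation: [2.214, 0.014, -2.216]
contact_force: [0.5, 1.3, 0.6]
grip_width: 0.0
t 17.35 tcp [ 478.2 -192.3  127.4] yaw 0.0123 tilt [-0.0009  0.0004] shift [12.4 -0.8 -1.5] turn 0.0003 F [0.5 1.3 0.6] w 0.0
```

```bash
python3 -m pendant '[0,3,-0.8,-1.5,0,0,3,0,0,0,0,3,0,0,0,0,0,0,0,0]'; python3 -m pendant '[0,2,0,0,0,0,2,0,0,0,0,0,0,0,0]';  python3 -m pendant '[0,2,0,0,0,0,0,0,0,0]'
```

```text
clock: 17.85
tcp_pos: [0.4797, -0.1916, 0.1186]
orientation: [2.215, 0.014, -2.216]
contact_force: [-0.4, 0.1, -0.3]
grip_width: -0.0
clock: 18.23
tcp_pos: [0.4798, -0.1916, 0.1146]
orientation: [2.215, 0.014, -2.216]
contact_force: [0.3, 0.5, -0.3]
grip_width: 0.0003
clock: 18.48
tcp_pos: [0.4798, -0.1916, 0.1127]
orientation: [2.215, 0.014, -2.216]
contact_force: [-0.2, -0.0, -0.3]
grip_width: 0.0
```

```bash
for i in 1 2; do python3 -m pendant '[0,1,0,0,0,0,1,0,0,0,0,0,0,0,0]'; done; python3 -m pendant '[0,1,0,0,0,0,0,0,0,0]'; python3 -m pendant '[0,1,0,0,0,0,0,0,0,0]'
```

```text
clock: 18.85
tcp_pos: [0.4799, -0.1916, 0.1107]
orientation: [2.215, 0.014, -2.215]
contact_force: [-0.7, 0.5, 0.0]
grip_width: 0.0002
clock: 19.23
tcp_pos: [0.4798, -0.1916, 0.1087]
orientation: [2.215, 0.014, -2.216]
contact_force: [-0.3, 0.4, -0.6]
grip_width: 0.0004
clock: 19.48
tcp_pos: [0.4799, -0.1916, 0.1078]
orientation: [2.215, 0.013, -2.215]
contact_force: [0.4, 0.3, -0.2]
grip_width: 0.0
clock: 19.73
tcp_pos: [0.4799, -0.1916, 0.1067]
orientation: [2.215, 0.014, -2.215]
contact_force: [-1.3, -0.4, 0.3]
grip_width: 0.0
```

```bash
python3 - <<'E'
from h import *
im,d,W=cloud("side"); it,dt,Wt=cloud("top")
a=cv2.resize(im[80:170,320:400],(400,450),interpolation=cv2.INTER_CUBIC); b=cv2.resize(it[180:260,360:430],(394,450),interpolation=cv2.INTER_CUBIC)
save("btn.png",np.clip(np.hstack([a,b])*1.7,0,255).astype(np.uint8))
W0=np.load("/tmp/top.npz"); hsv=cv2.cvtColor(W0["im"],cv2.COLOR_RGB2HSV)
m=(hsv[...,0]>45)&(hsv[...,0]<80)&(hsv[...,1]>120)&(hsv[...,2]>50)
p=W0["W"][m]; p=p[p[:,2]>.08]; print(np.percentile(p,[5,25,50,75,95],axis=0).round(4))
E
```

```text
[[ 0.47   -0.2019  0.109 ]
 [ 0.4749 -0.1973  0.1114]
 [ 0.4798 -0.1918  0.1125]
 [ 0.4862 -0.1863  0.1137]
 [ 0.4912 -0.1814  0.1151]]
```

View pics/btn.png

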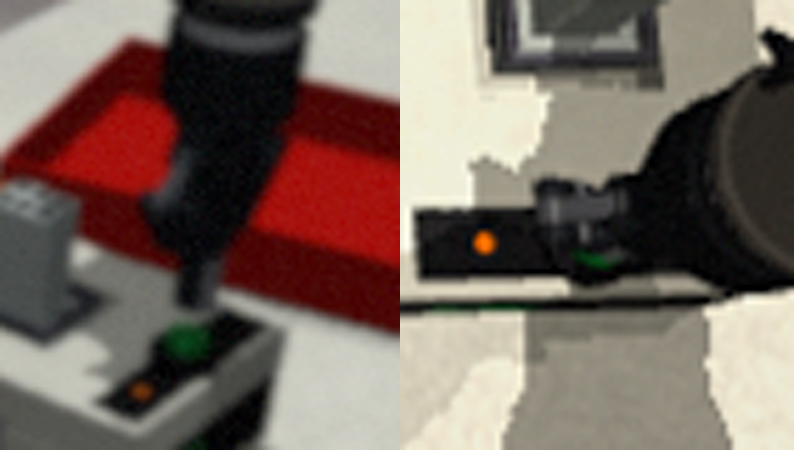

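```bash
python3 - <<'E'
from h import *
im,d,W=cloud("side"); o=r.get_obs()
c=viewer.calibration("side");T=np.array(c["world_to_cam"]);K=np.array(c["mtx"]);p=T[:3,:3]@o["tcp_pos"]+T[:3,3];print("tcp px",K[0,0]*p[0]/-p[2]+K[0,2],-K[1,1]*p[1]/-p[2]+K[1,2], o["grip_width"])
for v in range(130,154,2): print(v,[(W[v,u]*1000).round(0).tolist() for u in (356,358,360)], im[v,358])
E
```

```text
tcp px 357.2234606393456 147.57022659441557 0.00011476791440267617
130 [[476.0, -161.0, 178.0], [464.0, -149.0, 187.0], [468.0, -168.0, 179.0]] [3 3 5]
132 [[483.0, -176.0, 163.0], [470.0, -162.0, 174.0], [474.0, -181.0, 165.0]] [10  6  9]
134 [[484.0, -180.0, 155.0], [478.0, -180.0, 157.0], [474.0, -184.0, 157.0]] [ 8  8 10]
136 [[484.0, -181.0, 148.0], [476.0, -178.0, 152.0], [472.0, -181.0, 153.0]] [6 5 6]
138 [[482.0, -180.0, 142.0], [476.0, -180.0, 145.0], [473.0, -186.0, 144.0]] [7 6 8]
140 [[481.0, -178.0, 137.0], [474.0, -178.0, 140.0], [471.0, -185.0, 138.0]] [14 14 14]
142 [[514.0, -243.0, 90.0], [480.0, -190.0, 126.0], [473.0, -189.0, 129.0]] [40 43 40]
144 [[490.0, -200.0, 111.0], [502.0, -236.0, 91.0], [499.0, -241.0, 90.0]] [42 52 43]
146 [[483.0, -188.0, 112.0], [479.0, -193.0, 112.0], [474.0, -196.0, 113.0]] [ 8 34 13]
148 [[476.0, -178.0, 113.0], [472.0, -181.0, 113.0], [472.0, -193.0, 108.0]] [ 5 35 15]
150 [[477.0, -181.0, 104.0], [471.0, -182.0, 106.0], [466.0, -185.0, 107.0]] [ 6 28 12]
152 [[473.0, -175.0, 102.0], [468.0, -178.0, 103.0], [463.0, -181.0, 103.0]] [3 8 7]
```

```bash
python3 -m pendant '[0,2,0,0,0,0,2,0,0,0,0,2,0,0,0,0,0,0,0,0]'; for i in 1 2 3; do python3 -m pendant '[0,1,0,0,0,0,1,0,0,0,0,0,0,0,0]' | egrep 'pos|force'; done
```

```text
clock: 20.38
tcp_pos: [0.4798, -0.1916, 0.1006]
orientation: [2.215, 0.014, -2.216]
contact_force: [0.3, 0.1, 0.6]
grip_width: -0.0002
tcp_pos: [0.4799, -0.1916, 0.0987]
contact_force: [-0.4, 0.3, -0.4]
tcp_pos: [0.4798, -0.1916, 0.0967]
contact_force: [-0.2, -0.4, -0.4]
tcp_pos: [0.4798, -0.1916, 0.0947]
contact_force: [-0.9, -0.3, -0.1]
```

```bash
for i in 1 2 3; do python3 -m pendant '[0,1,0,0,0,0,0,0,0,0]' | egrep 'pos|force'; done; python3 - <<'E'
from h import *
im,d,W=cloud("side")
for v in range(138,154,2): print(v,[(W[v,u]*1000).round(0).tolist() for u in (354,356,358,360)], im[v,358])
E
```

```text
tcp_pos: [0.4799, -0.1916, 0.0937]
contact_force: [0.2, 0.3, -1.6]
tcp_pos: [0.4799, -0.1916, 0.0927]
contact_force: [1.0, -0.7, 0.1]
tcp_pos: [0.4799, -0.1916, 0.0917]
contact_force: [0.2, -0.0, -0.3]
138 [[534.0, -264.0, 87.0], [481.0, -177.0, 144.0], [474.0, -176.0, 147.0], [474.0, -188.0, 142.0]] [6 8 7]
140 [[525.0, -250.0, 90.0], [482.0, -181.0, 136.0], [476.0, -181.0, 138.0], [473.0, -187.0, 137.0]] [12 10 14]
142 [[487.0, -181.0, 127.0], [476.0, -171.0, 136.0], [472.0, -175.0, 135.0], [470.0, -184.0, 133.0]] [12 12 14]
144 [[486.0, -181.0, 121.0], [481.0, -182.0, 122.0], [473.0, -179.0, 127.0], [470.0, -186.0, 125.0]] [18 18 17]
146 [[488.0, -186.0, 111.0], [481.0, -185.0, 115.0], [472.0, -180.0, 120.0], [470.0, -188.0, 118.0]] [23 27 25]
148 [[483.0, -178.0, 110.0], [475.0, -175.0, 115.0], [474.0, -184.0, 111.0], [469.0, -188.0, 111.0]] [14 32 18]
150 [[482.0, -179.0, 103.0], [478.0, -182.0, 104.0], [472.0, -184.0, 105.0], [469.0, -190.0, 104.0]] [ 5 27 10]
152 [[480.0, -177.0, 98.0], [473.0, -175.0, 102.0], [467.0, -176.0, 104.0], [466.0, -186.0, 100.0]] [2 8 6]
```

Tips now just above the button top; continue gently.

```bash
for i in 1 2 3 4 5; do python3 -m pendant '[0,1,0,0,0,0,0,0,0,0]' | egrep 'pos|force'; done
```

```text
tcp_pos: [0.48, -0.1917, 0.0909]
contact_force: [-1.3, 0.2, 2.0]
tcp_pos: [0.48, -0.1917, 0.0899]
contact_force: [-0.3, 0.4, 2.3]
tcp_pos: [0.48, -0.1916, 0.0888]
contact_force: [0.4, -0.1, 2.4]
tcp_pos: [0.48, -0.1916, 0.0878]
contact_force: [-0.6, -0.6, 4.3]
tcp_pos: [0.48, -0.1917, 0.0868]
contact_force: [-0.7, -0.2, 3.0]
```

```bash
for i in 1 2 3; do python3 -m pendant '[0,0.8,0,0,0,0,0,0,0,0]' | egrep 'pos|force'; done
```

```text
tcp_pos: [0.48, -0.1916, 0.086]
contact_force: [0.1, -0.8, 4.0]
tcp_pos: [0.48, -0.1917, 0.0853]
contact_force: [-0.9, 0.4, 5.8]
tcp_pos: [0.4801, -0.1917, 0.0852]
contact_force: [-3.8, 0.8, 11.4]
```

```bash
python3 -m pendant '[0,0,0,0,0,0,-5,0,0,0,0,-15,0,0,0,0,-25,0,0,0,0,-25,0,0,0,0,-25,0,0,0,0,-25,0,0,0,0,0,0,0,0,0,0,0,0,0]'; python3 - <<'E'
from h import *
for cam in("side","top"):
    im,d,W=cloud(cam)
    m=(W[...,2]>.142)&(W[...,2]<.16)&(abs(W[...,0]-.598)<.05)&(abs(W[...,1]+.198)<.045)
    p=W[m]; print(cam,m.sum(),(np.median(p,0)*1000).round(1),cv2.minAreaRect((p[:,:2]*1000).astype(np.float32)) if len(p) else "")
    hsv=cv2.cvtColor(im,cv2.COLOR_RGB2HSV); g=(hsv[...,0]>45)&(hsv[...,0]<80)&(hsv[...,1]>120)
    p=W[g&(W[...,2]>.1)&(W[...,2]<.13)&(W[...,0]<.52)]; print("button",len(p),np.median(p,0).round(4) if len(p) else "")
    for n in("amber","jar","tipbox"): print(n,[np.round(x["location"],3).tolist() for x in nets.look_for(n,cam)][:1])
    if cam=="side": save("end.png",im)
E
```

```text
clock: 25.42
tcp_pos: [0.4793, -0.1915, 0.2038]
orientation: [2.214, 0.014, -2.217]
contact_force: [-0.8, -1.0, -0.5]
grip_width: 0.0001
side 140 [ 595.6 -192.7  150.4] ((601.5076904296875, -196.6346893310547), (42.04724884033203, 55.20447540283203), 85.96685028076172)
button 56 [ 0.4769 -0.1846  0.1085]
amber [[0.757, 0.173, 0.067]]
jar [[0.663, 0.415, 0.072]]
tipbox [[0.398, 0.481, 0.061]]
top 323 [ 596.5 -195.7  152.7] ((599.9291381835938, -196.95555114746094), (49.86894989013672, 37.58557891845703), 1.2828139066696167)
button 110 [ 0.4797 -0.1909  0.1121]
amber [[0.758, 0.153, 0.083]]
jar [[0.675, 0.389, 0.1]]
tipbox [[0.41, 0.46, 0.058]]
```

View pics/end.png

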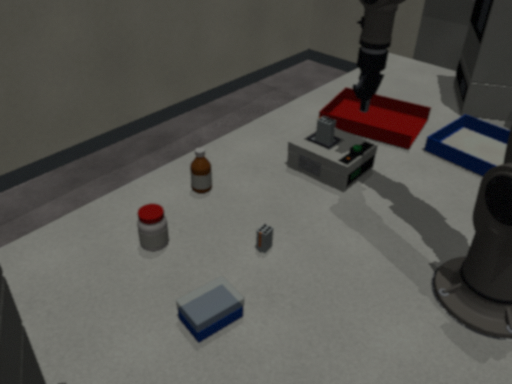

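```bash
python3 -c "
from bench import r
print(r.hand_in())"
```

```text
the job is handed in; nothing more can be done
None
```

The larger tube block is fully home in the heater's well, the start button was pressed all the way in and is back out, and the job is handed in. It took about 26 s of the 58 s; no verdict was reported.

- **Seating the block:** I gripped it across y and found the real well in the top picture, about 6 mm along +x and 8 mm along −y from nominal. The block dropped straight in with no shuffling. It touched the floor with about 9 N, at the expected height.
- **Pressing the button:** The shut fingertips sat about 20 mm higher than the reported TCP suggested, so I went down in small steps by force. The button travelled about 6 mm and hit its stop at about 11 N.

**Last checks:**
- The block's top is at 150–153 mm (152 expected), in line with the heater within about 0.07 rad and clear of the gripper.
- The button's top is at 112 mm in the top camera, as before the press. The side camera gave 108.5 mm, but that view includes the button's rim.
- The bottle, jar and tip box are within about 5 mm of their first readings, which is the measuring error.
- The robot stands clear of everything. The measured y offset of the well slightly exceeded the stated 7.5 mm, within measuring error.

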